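# Trial-fit the bench mill's bayonet lid and hold it half-way to the click

## Robot

A 7-joint arm with a two-finger parallel gripper is mounted at the origin on a cart in front of the work surface, level with it; the furniture and walls round the work are solid. World frame = base frame: x ahead of the robot, y to its left, z up, the work surface at z = 0. Lengths are in mm, angles in rad, forces in N, time in s.
With the tool pointing down it reaches from about 425 to 800 mm from the base axis. Payload 8.3 kg.
Tool frame: the origin (TCP) lies at the very end of the fingers, on their centre line; the grasp point (between the pads) lies 19 mm behind it; z points along the fingers, y is the line along which they close (so a half turn about z gives the same grasp; the last joint's range is limited). The gripper opens to 85 mm and grips with 20 to 120 N. Pads are 22 mm wide; open, the fingers measure 114 mm over their backs; the gripper's body (76 mm by 85 mm) begins 54 mm behind the grasp point. The pads swing forward as they close: fully open they stand 13 mm farther back than shut.
Start: joints at [1.153, 0.383, 0.016, 1.37, -0.006, 1.388, -0.046], TCP at [217.162, -586.04, 231.279] pointing down, gripper open.
Joint ranges: [-2.95, 2.95], [-0.25, 2.06], [-1.52, 1.56], [0.18, 2.33], [-1.44, 4.58], [0.02, 2.06], [-3.01, 3.01]. Speed limits (rad/s): [2.39, 2.39, 3.01, 3.01, 3.14, 3.14, 3.14].

## Interface

Orientations are given as a unit quaternion [w, x, y, z].
In Python, from bench import r gives the robot as it stands. The module is installed in compiled form; this text tells all that it offers.
- The arm moves only by the tool carry_out, never from a script. Its argument "targets" is a list of rows, each an object with "rotation": the turn, a rotation vector about the tool's x, y, z in units of 5 degrees (1.0 is 5 degrees), a list of three; "offset": the shift along the tool's x, y, z in units of 40 mm (1.0 is 40 mm), a list of three; "grip": the opening, from 0 (shut) to 1 (fully open). In form: [{"rotation": [wx, wy, wz], "offset": [tx, ty, tz], "grip": grip}, ...]. A call has 1 to 5 rows; each row is the pose to reach, as a shift and turn from the pose commanded when the call began, along the tool's axes at that moment; what a row does not reach only later rows make up. A row lasts 1/12 s, in which the tool goes at most 41.7 mm and 7.16 degrees, less where a joint would pass 70% of its speed; a pose out of reach is approached as far as the arm can. A call with a gripper value outside its range is refused whole. The fingers move at their own pace and stop on an object; "grip_force" is the grip in N (left out, the last holds). Time passes only in rows, so rows that repeat a pose let the fingers close. It gives the time, the measured TCP pose, the force, the opening and the grip force at its end, in the units of the state.
- r.state(): the state, without advancing time (a new reading comes with each control period).
- r.snapshot(name): name is "scene" or "top"; returns a dict with "frame" (480x640x3 uint8, red, green, blue), "K" (3x3 intrinsics, pixels), "position" and "orientation" of the camera in the world. Camera axes: x right, y down, z forward; pixel columns grow to the right and rows downward; lengths in mm; the calibration is good to about 2 mm. A picture is of the moment at which its call begins. There is no depth.
- r.job_done(): hands the job in; it is judged then, once.
The state is a dict: "t": time; "qpos": joint angles; "joint_velocities": joint speeds; "joint_efforts": joint torques, N m; "eef_pos": TCP position; "ee_rot": TCP orientation; "contact_force": force on the tool from outside, world axes, zero at the start; "ft_torque": the same for the moment, N m; "gripper_width": finger opening in mm; "gripper_force": force on a finger pad.
Only numpy, scipy, OpenCV 4.12 (cv2) and the standard library are available. Lean on these libraries where they do the work, as an engineer would, in place of code of your own. Each camera call takes 0.05 s, during which the arm holds its last target. There are 200 camera calls.

## Task

The bench mill's lid, with its newly fitted grip bar, is still clamped in the vice by its spigot: slide the vice jaw open about a centimetre by its tommy bar (the quick-release screw is disengaged, so it pulls straight out), lift the lid out and set it into the mill's bayonet collar, its two lugs down the two slots, until the flange sits flat. Then turn it clockwise against the interlock spring to half-way between the green loading dots and the red dots, never on to the click at the red dots, which would start the mill. Finish still gripping the lid there, so that I can scribe a witness mark, and leave the hammer, the jars and the rest of the bench as they are.

Things in the scene. Friction and masses are not known exactly. Their poses are not given: they have to be found in the camera images.
- vice: Dark-green bench vice on a swivel foot, fixed to the bench, jaws 77 mm wide. Origin: on the bench below the jaws; z up; its -x axis is the way the moving jaw opens; y runs along the jaws, whose middle is at y = +13 mm. Soft jaws (2 mm copper angles with 4 mm rubber faces) make the jaw tops 108 mm high; the faces hold the lid's spigot at x = 0 and x = -40 mm, with about 4 N.
- vice_jaw (a joint): Opening slide of the vice's moving jaw along the vice's -x axis, m: 0.0459 with the lid clamped, 0.060 at the end stop. About 6 N of friction; it stays where it is left. Screw and tommy bar are fixed to it and travel with it. At any opening the lid's flange still rests on both jaws.
- tommy_bar_top (a point): Point on the tommy bar's axis, about 10 mm short of its upper end, 70 mm above the bench; axes as the vice's. The bar is a 7 mm steel rod across the screw at the moving jaw's outer end; it lies in the vice's y-z plane and rises towards -y at 28 degrees. It stands free here, 27 mm outward of the jaw's casting, and can be pinched from above across the vice's x axis.
- lid: Aluminium bayonet lid, 0.2 kg. Origin: centre of the underside of its flange (72 mm across, 8.5 mm thick); z up; x along lugs and grip bar; both halves alike. Below hangs a spigot 40 mm across, 22 mm deep, its end tapered. Black lines on the flange mark the lugs. In the vice the flange lies on the soft jaws at 108 mm and the lugs point along the jaws, clear of them.
- mill: Green bench mill bolted to the bench, base plate 150x136 mm, steel grinding bowl on top. Origin: on the bench under the bowl's upright axis; z up; -x is its front with the red rocker switch. The collar's two lug slots, marked by green dots on the rim, are at its +x and -x sides.
- collar_top (a point): Centre of the collar's rim, 118 mm above the bench, axes as the mill's; the seated lid's origin lies here. Collar 85 mm across, bore 44 mm, lug slots 13 mm wide reaching 28 mm from the axis, rim 10 mm thick over a 12 mm high channel in which the lugs can go clockwise only. Red dots 80 degrees (1.40 rad) clockwise of the green ones mark the click; half-way is 0.70 rad.
- interlock (a joint): Angle of the sprung interlock ring in the collar's channel, rad: 0 at rest, 1.34 at the click. The lid's lugs meet it after about 0.07 rad of clockwise turn and then carry it round, so half-way is about 0.63. Its spring (0.03 Nm at 0, 0.06 half-way, 0.10 at the click) turns the lid back if it is let go.
- hammer: Ball-pein hammer with wooden handle, 103x234x25 mm, at the left: leave alone.
- pigment_jar_1: Jar with black lid, 58 mm across, 86 mm high, at the left: leave alone.
- lid_grip (a point): Centre of the lid's black grip bar, 22 mm above the lid's origin, axes as the lid's. The bar is 50 mm long (x), 12 mm wide (y), and spans 8 to 36 mm above the lid's origin.
- lid_lug (a point): Tip of the lid's lug on +x, 26 mm from the axis, 16 mm below the lid's origin; its twin is on -x. Each is 9 mm wide and 6 mm high (13 to 19 mm below the flange).
Things that resemble listed ones, but are neither listed nor needed, are in the scene too. What is shaped like the lid but blue or purple is not meant.

How it is judged (in metres and radians):
On the way, in this order (a step that is already met when the one before it is completed fails the run):
1. the vice jaw is opened by at least 7 mm from its clamped setting (value of joint vice_jaw above 0.0529 m), for 0.2 s.
2. the lid is lifted clear of the vice in the gripper (height (world z) of lid above 0.138 m and contact force between lid and vice below 0.05 N and contact force between the fingers and lid above 1 N), for 0.1 s.
3. the lid sits flat in the collar at the loading position, lugs down the slots, not yet turned (horizontal distance between lid and collar_top below 0.004 m and z of lid in the frame of collar_top below 0.003 m and angle between lid's own z axis and vertical below 0.07 rad and value of joint interlock below 0.2 rad), for 0.1 s.
At the end, for the whole second after the job is handed in: Lid flat in the collar (centred within 4 mm, flange within 3 mm of the rim, tilt under 0.07 rad), turned clockwise 0.70 rad within 0.22 rad from the loading position with the interlock joint at 0.43 to 0.85 throughout, and still gripped by the fingers (over 2 N) (value of joint interlock between 0.43 and 0.85 rad and angle between the x axis of lid and the x axis of mill, either way round between 0.48 and 0.92 rad and horizontal distance between lid and collar_top below 0.004 m and z of lid in the frame of collar_top between -0.003 and 0.003 m and angle between lid's own z axis and vertical below 0.07 rad and contact force between the fingers and lid above 2 N); the arm keeps its last pose, push and grip.
It fails at once if the lid is turned on towards the click (interlock ring past 1.1 rad), which starts the mill (value of joint interlock above 1.1 rad).
It fails at once if the hammer or the black-lidded jar is moved by more than 25 mm (distance of any of hammer, pigment_jar_1 from where it was at the start of the episode above 0.025 m).
It also fails if it takes over 51 s, if anything falls off the work surface, if the arm or the gripper's body presses on something with over 40 N, if the wrist force passes 120 N, or if a joint passes its speed limit or range.

## Working session

There is one attempt and no reset: what is moved stays moved. The work goes in short steps, Python scripts to look and compute and a tool call to move; the robot and the scene stay as the last step left them, time stands still between calls to the robot, and variables do not carry over. Pictures are saved under pics/ and viewed, at most 10 in all, crops included, and the job is handed in when it is done.

Besides the shell and the picture viewer there is one more tool, called after ">>>" in YAML: its name, and indented under it one key for each argument. carry_out: Moves the arm, as the interface text tells. Its arguments: {"type":"object","properties":{"targets":{"type":"array"},"grip_force":{"type":"number"}},"required":["targets"]}

```bash
mkdir -p pics; python3 - <<'E'
from bench import r
import cv2,numpy as np,pickle
s=r.state();print(s)
d={}
for n in("scene","top"):
    q=r.snapshot(n);d[n]=q;cv2.imwrite(f"pics/{n}0.png",q["frame"][:,:,::-1]);print(n,q["K"],q["position"],q["orientation"])
pickle.dump(d,open("s0.pkl","wb"))
E
```

```text
{'t': 0.0, 'qpos': array([ 1.15312807,  0.38427472,  0.01639554,  1.37114477, -0.00630638,
        1.38817296, -0.0464907 ]), 'joint_velocities': array([-0.00141092,  0.00109218, -0.00010326, -0.00181616,  0.00137668,
       -0.0002266 ,  0.00035456]), 'joint_efforts': array([ 3.70224461e-04, -6.27599573e+01,  8.44488200e-01, -3.71827519e+01,
        1.64853630e-02,  1.42931819e-02,  1.73742450e-05]), 'eef_pos': array([ 216.96260518, -585.61155657,  230.26048   ]), 'ee_rot': array([-9.56331735e-04,  9.84303594e-01,  1.76480833e-01, -1.90579305e-04]), 'contact_force': array([-0.19414689, -0.62347608,  0.49247075]), 'ft_torque': array([ 0.03852231, -0.01048111,  0.0673074 ]), 'gripper_force': 0.0, 'gripper_width': 85.02617435457984}
scene [[561.22062423   0.         319.8142515 ]
 [  0.         561.22062423 243.84433471]
 [  0.           0.           1.        ]] [-210.01826977  444.47825274  956.999756  ] [ 0.18196657 -0.44928061  0.81245859 -0.32395392]
top [[601.10923665   0.         314.54993573]
 [  0.         601.10923665 244.33356885]
 [  0.           0.           1.        ]] [ 274.73646133    6.39597224 1598.32984192] [-0.05075386  0.70807119 -0.70310143  0.04132334]
```

View pics/scene0.png

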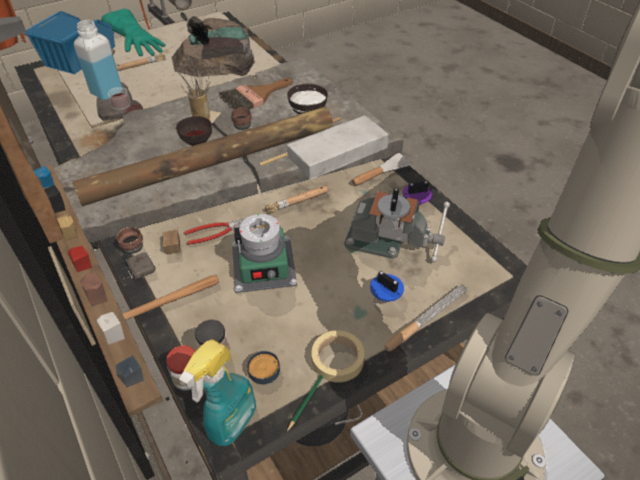

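View pics/top0.png

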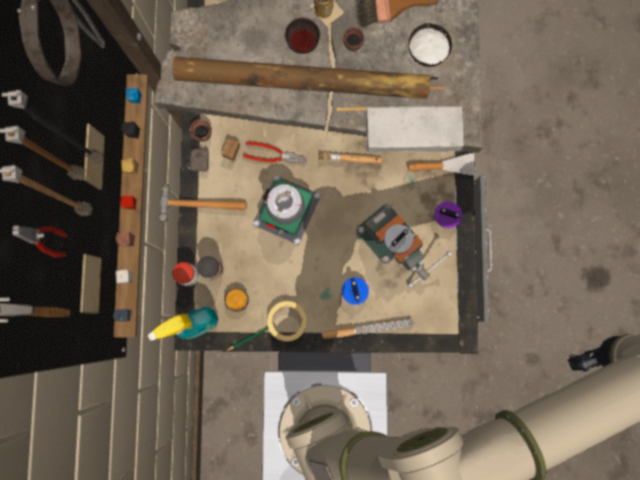

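The lid meant is the aluminium one with the black bar in the vice: scene (395,205), top (399,237). The blue one (scene 387,287) and purple one (scene 417,190) are decoys. The mill collar is at scene (261,228), top (285,202). The tommy bar is at scene (441,230), top (430,267). I'll confirm with one enlarged crop.

```bash
cat > h.py <<'E'
import numpy as np,pickle
from scipy.spatial.transform import Rotation as R
def rot(q): return R.from_quat([q[1],q[2],q[3],q[0]])
def ray(s,uv):
    d=np.linalg.inv(s["K"])@[uv[0],uv[1],1.0]
    return np.array(s["position"]),rot(s["orientation"]).apply(d)
def onz(s,uv,z):
    p,d=ray(s,uv); return p+d*(z-p[2])/d[2]
def proj(s,P):
    c=s["K"]@rot(s["orientation"]).inv().apply(np.array(P)-s["position"]); return c[:2]/c[2]
def tri(s1,u1,s2,u2):
    p,d=ray(s1,u1);q,e=ray(s2,u2)
    t=np.linalg.lstsq(np.c_[d,-e],q-p,rcond=None)[0]
    a=p+t[0]*d;b=q+t[1]*e
    return (a+b)/2,np.linalg.norm(a-b)
E
python3 - <<'E'
import pickle,cv2,numpy as np
d=pickle.load(open("s0.pkl","rb"))
t=d["top"]["frame"];s=d["scene"]["frame"]
f=lambda im,x,y,w,h,k:cv2.resize(im[y:y+h,x:x+w],None,fx=k,fy=k,interpolation=cv2.INTER_CUBIC)
a=np.hstack([f(t,355,200,100,75,4),f(s,365,175,100,75,4)])
b=np.hstack([f(t,240,165,100,75,4),f(s,215,200,100,75,4)])
cv2.imwrite("pics/c1.png",np.vstack([a,b])[:,:,::-1])
E
```

```text
(no output)
```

View pics/c1.png

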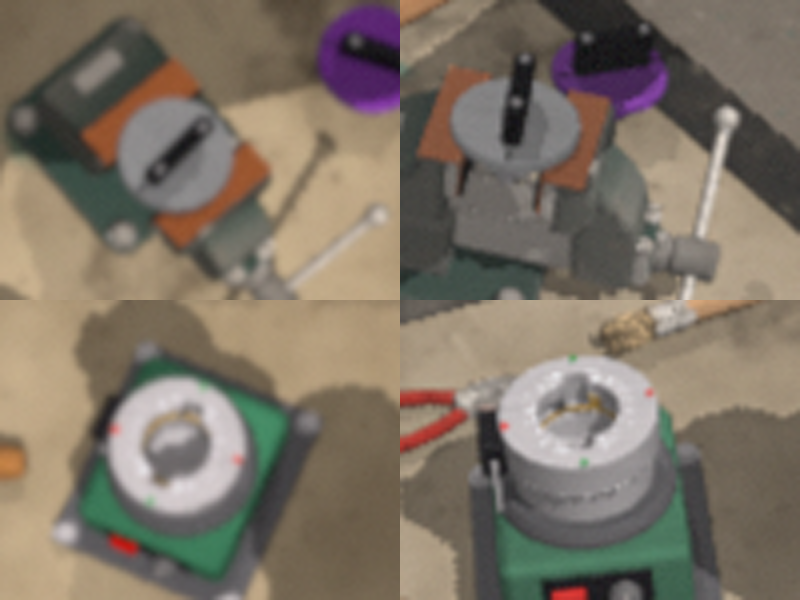

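The crop confirms the silver lid on the copper soft jaws, with the bar along the jaws. The collar shows green dots at top (291,186) and (277,215). The bar's upper end is at top (449,253) and scene (447,204). Now to measure by masks.

```bash
python3 - <<'E'
import pickle,cv2,numpy as np
from h import *
d=pickle.load(open("s0.pkl","rb"));T,S=d["top"],d["scene"]
np.set_printoptions(precision=1,suppress=True)
def wc(s,c,col,r=3):
    x0,y0=int(round(c[0])),int(round(c[1]));im=s["frame"][y0-r:y0+r+1,x0-r:x0+r+1].astype(float)
    R_,G,B=im[...,0],im[...,1],im[...,2]
    w={"g":G-(R_+B)/2,"r":R_-(G+B)/2}[col];w=np.clip(w-0.35*w.max(),0,None)
    yy,xx=np.mgrid[-r:r+1,-r:r+1];return np.array([x0+(w*xx).sum()/w.sum(),y0+(w*yy).sum()/w.sum()])
dots=[("g",(291,186),(258,214)),("g",(277,215.5),(261,240.5)),("r",(269,197),(241,231.5)),("r",(299.5,205),(277.5,223))]
P=[]
for c,t,s in dots:
    a,b=wc(T,t,c,2),wc(S,s,c,2);p=onz(T,a,118);q=onz(S,b,118);P.append((p,q));print(c,a,b,p,q,np.linalg.norm(tri(T,a,S,b)[0]-p))
P=np.array(P);m=P.mean(0);print("centre top/scene",m, "avg",m.mean(0))
Q=P.mean(1)
for i,j in((0,1),(2,3)):
    v=Q[i]-Q[j];print("dots axis deg",np.degrees(np.arctan2(v[1],v[0])),np.linalg.norm(v)); 
    for k in(0,1):
        v=P[i,k]-P[j,k];print("   ",np.degrees(np.arctan2(v[1],v[0])))
# lid flange : bright grey + black mask
for nm,s,c in(("top",T,(399,238)),("scene",S,(394,206))):
    im=s["frame"];hsv=cv2.cvtColor(im,cv2.COLOR_RGB2HSV)
    m=((hsv[...,1]<45)&(hsv[...,2]>95)).astype(np.uint8)
    z=np.zeros_like(m);cv2.circle(z,(int(c[0]),int(c[1])),21,1,-1);m&=z
    n,l,st,ce=cv2.connectedComponentsWithStats(m);k=1+st[1:,4].argmax()
    pts=cv2.findContours((l==k).astype(np.uint8),cv2.RETR_EXTERNAL,cv2.CHAIN_APPROX_NONE)[0]
    h=cv2.convexHull(np.vstack(pts));W=np.array([onz(s,p,116.5) for p in h[:,0].astype(float)])
    cc,rr=cv2.minEnclosingCircle(W[:,:2].astype(np.float32));e=cv2.fitEllipse(W[:,:2].astype(np.float32))
    print(nm,st[k],"circle",cc,rr,"ell",e)
    # black bar
    m=((hsv[...,2]<70)).astype(np.uint8);z[:]=0;cv2.circle(z,(int(c[0]),int(c[1])-(4 if nm=="scene" else 0)),18 if nm=="scene" else 13,1,-1);m&=z
    n,l,st,ce=cv2.connectedComponentsWithStats(m);k=1+st[1:,4].argmax()
    ys,xs=np.nonzero(l==k);r=cv2.minAreaRect(np.c_[xs,ys].astype(np.float32));print(" bar",st[k],r)
    b=cv2.boxPoints(r);print([onz(s,p,144)[:2] for p in b], onz(s,r[0],144))
for t,s in(((449.25,253.5),(446.75,204.25)),((392.5,245),(0,0)),((407.75,231.25),(0,0))):
    print("tri",tri(T,t,S,s) if s[0] else onz(T,t,144))
# tommy bar second point, bar/screw junction
print("bar low", tri(T,(428,271),S,(438,235)))
E
```

```text
g [290.8 185.4] [257.7 214. ] [618.   87.8 118. ] [618.3  90.6 118. ] 2.3254730920054856
g [277.1 215. ] [260.5 240.2] [542.2 121.3 118. ] [544.8 122.6 118. ] 1.7914617381743974
r [268.2 196.9] [240.5 231.1] [588.1 144.3 118. ] [591.  145.9 118. ] 1.9416430285272561
r [299.  204.4] [277.  222.6] [569.4  66.8 118. ] [572.4  68.1 118. ] 2.118168919068303
centre top/scene [[579.4 105.1 118. ]
 [581.6 106.8 118. ]] avg [580.5 105.9 118. ]
dots axis deg -23.66752500073549 81.55316323069304
    -23.857158121036644
    -23.471503839143242
dots axis deg 76.50751570715111 79.87516592144046
    76.43666193476302
    76.5781213779412
top [384 225  30  28 530] circle (484.76702880859375, -182.84225463867188) 37.583980560302734 ell ((485.78271484375, -181.70034790039062), (68.40599060058594, 73.86767578125), 36.78084945678711)
 bar [395 232  11  11  52] ((400.00006103515625, 236.50003051757812), (3.535533905029297, 12.020814895629883), 45.0)
[array([ 478.4, -168.3]), array([ 499.5, -189.2]), array([ 493.3, -195.3]), array([ 472.3, -174.3])] [ 485.8 -181.8  144. ]
scene [378 194  32  34 628] circle (471.3797302246094, -168.96734619140625) 53.31404113769531 ell ((474.79547119140625, -167.88404846191406), (70.7728500366211, 109.87950897216797), 46.068965911865234)
 bar [391 189   8  23 105] ((394.1216125488281, 199.770263671875), (5.425166606903076, 22.522661209106445), 9.462322235107422)
[array([ 453., -140.]), array([ 506.3, -190.2]), array([ 497.6, -198.4]), array([ 444.7, -147.9])] [ 474.8 -168.6  144. ]
tri (array([ 453.5, -314.2,   76.3]), np.float64(2.19357526178459))
tri [ 464.8 -163.3  144. ]
tri [ 498.9 -200.8  144. ]
bar low (array([ 413.8, -265.2,   34.9]), np.float64(6.809382425019517))
```

```bash
cat >> h.py <<'E'
def plan(p,yaw,targets):
    """p, yaw(deg) of tool y now, targets [(x,y,z,yaw)]: prints offset/rotation in move units"""
    p=np.array(p,float)
    for x,y,z,w in targets:
        d=np.array([x,y,z])-p;a=np.radians(yaw);ty=np.array([np.cos(a),np.sin(a),0]);tx=np.array([-np.sin(a),np.cos(a),0])
        print("offset",np.round([d@tx/40,d@ty/40,-d[2]/40],3),"rot z",round(-(w-yaw)/5,3)); p=np.array([x,y,z],float);yaw=w
def yawy():
    from bench import r
    s=r.state();M=rot(s["ee_rot"]).as_matrix();return s,np.degrees(np.arctan2(M[1,1],M[0,1])),np.degrees(np.arccos(-M[2,2]))
E
python3 - <<'E'
from h import *
d=pickle.load(open("s0.pkl","rb"));T,S=d["top"],d["scene"]
np.set_printoptions(precision=1,suppress=True)
print(onz(S,(393.75,204.6),116.5),onz(S,(396.75,189.7),144),onz(S,(394.25,200.5),144))
print("purple",onz(T,(448,214),20))
s,y,t=yawy();print(y,t)
plan(s["eef_pos"],y,[(290,-490,215,y+35),(370,-400,200,y+70),(420,-340,170,y+105),(447.6,-307.7,130,42.3)])
E
```

```text
[ 485.7 -179.   116.5] [ 498.2 -193.6  144. ] [ 472.8 -167.4  144. ]
purple [ 565.  -325.8   20. ]
-69.66990424781213 0.10159828531143818
offset [ 2.5 -1.6  0.4] rot z -7.0
offset [3.  0.4 0.4] rot z -7.0
offset [1.5 1.3 0.8] rot z -7.0
offset [0.3 1.  1. ] rot z -1.394
```

>>> carry_out:
  targets:
    - {"rotation": [0, 0, -1.4], "offset": [0.5, -0.32, 0.08], "grip": 0.3}
    - {"rotation": [0, 0, -2.8], "offset": [1.0, -0.64, 0.16], "grip": 0.3}
    - {"rotation": [0, 0, -4.2], "offset": [1.5, -0.96, 0.24], "grip": 0.3}
    - {"rotation": [0, 0, -5.6], "offset": [2.0, -1.28, 0.32], "grip": 0.3}
    - {"rotation": [0, 0, -7], "offset": [2.5, -1.6, 0.4], "grip": 0.3}
  grip_force: 40

```text
t: 0.52
eef_pos: [289.1, -490.1, 214.7]
ee_rot: [-0.0, 0.884, 0.467, -0.0]
contact_force: [0.1, -0.9, 0.6]
gripper_width: 26.7
gripper_force: 0.0
```

>>> carry_out:
  targets:
    - {"rotation": [0, 0, -1.4], "offset": [0.6, 0.08, 0.08], "grip": 0.3}
    - {"rotation": [0, 0, -2.8], "offset": [1.2, 0.16, 0.16], "grip": 0.3}
    - {"rotation": [0, 0, -4.2], "offset": [1.8, 0.24, 0.24], "grip": 0.3}
    - {"rotation": [0, 0, -5.6], "offset": [2.4, 0.32, 0.32], "grip": 0.3}
    - {"rotation": [0, 0, -7], "offset": [3.0, 0.4, 0.4], "grip": 0.3}

```text
t: 0.93
eef_pos: [370.6, -400.6, 198.8]
ee_rot: [-0.0, 0.703, 0.711, 0.0]
contact_force: [-0.7, 0.7, -0.3]
gripper_width: 25.8
gripper_force: 0.0
```

>>> carry_out:
  targets:
    - {"rotation": [0, 0, -1.4], "offset": [0.3, 0.26, 0.16], "grip": 0.3}
    - {"rotation": [0, 0, -2.8], "offset": [0.6, 0.52, 0.32], "grip": 0.3}
    - {"rotation": [0, 0, -4.2], "offset": [0.9, 0.78, 0.48], "grip": 0.3}
    - {"rotation": [0, 0, -5.6], "offset": [1.2, 1.04, 0.64], "grip": 0.3}
    - {"rotation": [0, 0, -7], "offset": [1.5, 1.3, 0.8], "grip": 0.3}

```text
t: 1.35
eef_pos: [422.0, -340.6, 166.6]
ee_rot: [-0.0, 0.456, 0.89, 0.0]
contact_force: [0.5, 0.3, 1.3]
gripper_width: 25.6
gripper_force: 0.0
```

```bash
python3 - <<'E'
from h import *
s,y,t=yawy();print(s["t"],s["eef_pos"],y,t,s["gripper_width"],s["qpos"],s["contact_force"])
plan(s["eef_pos"],y,[(447.6,-307.7,110,43)])
E
```

```text
1.35 [ 421.95578216 -340.58065955  166.63685413] 35.677568769854076 0.04425030155817757 25.57495829482363 [ 0.95654919  0.27561808 -0.40181058  1.67900311  0.11383021  1.21086088
  1.15076624] [0.46596807 0.29557395 1.25295952]
offset [0.294 1.    1.416] rot z -1.464
```

>>> carry_out:
  targets:
    - {"rotation": [0, 0, -0.7], "offset": [0.15, 0.5, 0.7], "grip": 0.25}
    - {"rotation": [0, 0, -1.46], "offset": [0.29, 1.0, 1.4], "grip": 0.25}
    - {"rotation": [0, 0, -1.46], "offset": [0.29, 1.0, 1.4], "grip": 0.25}
    - {"rotation": [0, 0, -1.46], "offset": [0.29, 1.0, 1.4], "grip": 0.25}

```text
t: 1.68
eef_pos: [447.2, -306.7, 109.3]
ee_rot: [-0.002, 0.4, 0.916, 0.001]
contact_force: [1.0, -0.4, 0.1]
gripper_width: 21.6
gripper_force: 0.0
```

```bash
python3 - <<'E'
from h import *
from bench import r
import cv2
s,y,t=yawy();print(s["t"],s["eef_pos"],y,t,s["gripper_width"],s["contact_force"])
d={n:r.snapshot(n) for n in("top","scene")};pickle.dump(d,open("s1.pkl","wb"))
f=lambda im,x,y,w,h,k:cv2.resize(im[y:y+h,x:x+w],None,fx=k,fy=k,interpolation=cv2.INTER_CUBIC)
cv2.imwrite("pics/c2.png",np.hstack([f(d["top"]["frame"],365,200,100,120,4),f(d["scene"]["frame"],380,150,100,120,4)])[:,:,::-1])
for n in d: print(n,proj(d[n],s["eef_pos"]),proj(d[n],(447.6,-307.7,70)))
plan(s["eef_pos"],y,[(447.6,-307.7,54,43)])
E
```

```text
1.6833 [ 447.17069973 -306.67874211  109.32176602] 42.78186048219251 0.25711151546520195 21.638361752544355 [ 0.95321985 -0.42809281  0.0701473 ]
top [448.71596205 254.18989479] [445.90094675 255.77831796]
scene [448.87269471 196.30822936] [446.34034753 208.79075076]
offset [-0.026 -0.009  1.383] rot z -0.044
```

View pics/c2.png

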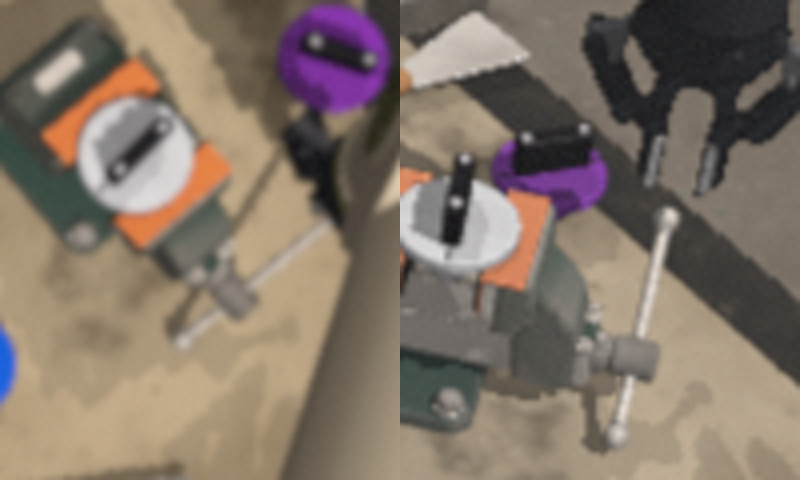

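The view shows the fingers at scene (451,196) straight above the bar's knob at scene (447,204), and the lid unmoved. Descending and pinching.

>>> carry_out:
  targets:
    - {"rotation": [0, 0, 0], "offset": [-0.02, -0.01, 0.5], "grip": 0.25}
    - {"rotation": [0, 0, 0], "offset": [-0.02, -0.01, 1.0], "grip": 0.25}
    - {"rotation": [0, 0, 0], "offset": [-0.02, -0.01, 1.38], "grip": 0.25}
    - {"rotation": [0, 0, 0], "offset": [-0.02, -0.01, 1.38], "grip": 0.25}

```text
t: 2.12
eef_pos: [445.9, -310.3, 54.3]
ee_rot: [-0.002, 0.403, 0.915, 0.0]
contact_force: [-1.3, -0.3, -0.2]
gripper_width: 21.6
gripper_force: 0.0
```

>>> carry_out:
  targets:
    - {"rotation": [0, 0, 0], "offset": [0, 0, 0], "grip": 0}
    - {"rotation": [0, 0, 0], "offset": [0, 0, 0], "grip": 0}
    - {"rotation": [0, 0, 0], "offset": [0, 0, 0], "grip": 0}
    - {"rotation": [0, 0, 0], "offset": [0, 0, 0], "grip": 0}
    - {"rotation": [0, 0, 0], "offset": [0, 0, 0], "grip": 0}

```text
t: 2.53
eef_pos: [448.3, -309.9, 57.0]
ee_rot: [0.001, 0.402, 0.916, -0.0]
contact_force: [0.2, 1.4, -1.1]
gripper_width: 5.2
gripper_force: 39.4
```

>>> carry_out:
  targets:
    - {"rotation": [0, 0, 0], "offset": [0, -0.07, 0], "grip": 0}
    - {"rotation": [0, 0, 0], "offset": [0, -0.14, 0], "grip": 0}
    - {"rotation": [0, 0, 0], "offset": [0, -0.21, 0], "grip": 0}
    - {"rotation": [0, 0, 0], "offset": [0, -0.26, 0], "grip": 0}
    - {"rotation": [0, 0, 0], "offset": [0, -0.26, 0], "grip": 0}

```text
t: 2.95
eef_pos: [441.4, -315.8, 56.9]
ee_rot: [0.001, 0.401, 0.916, 0.001]
contact_force: [1.4, 4.5, 0.8]
gripper_width: 4.9
gripper_force: 39.5
```

>>> carry_out:
  targets:
    - {"rotation": [0, 0, 0], "offset": [0, 0, 0], "grip": 0}
    - {"rotation": [0, 0, 0], "offset": [0, 0, 0], "grip": 0}
    - {"rotation": [0, 0, 0], "offset": [0, 0, 0], "grip": 0}

```text
t: 3.2
eef_pos: [441.4, -315.8, 57.0]
ee_rot: [0.001, 0.401, 0.916, 0.001]
contact_force: [1.8, 5.2, -0.6]
gripper_width: 5.0
gripper_force: 39.5
```

>>> carry_out:
  targets:
    - {"rotation": [0, 0, 0], "offset": [0, -0.04, 0], "grip": 0}
    - {"rotation": [0, 0, 0], "offset": [0, -0.04, 0], "grip": 0}
    - {"rotation": [0, 0, 0], "offset": [0, -0.04, 0], "grip": 0.22}
    - {"rotation": [0, 0, 0], "offset": [0, -0.04, 0], "grip": 0.22}
    - {"rotation": [0, 0, 0], "offset": [0, -0.04, 0], "grip": 0.22}

```text
t: 3.62
eef_pos: [439.2, -318.7, 56.7]
ee_rot: [0.001, 0.402, 0.916, -0.0]
contact_force: [-1.1, -0.2, -1.1]
gripper_width: 18.8
gripper_force: 0.0
```

>>> carry_out:
  targets:
    - {"rotation": [0, 0, 0], "offset": [0, 0, -0.6], "grip": 0.22}
    - {"rotation": [0, 0, 0], "offset": [0, 0, -1.5], "grip": 0.3}
    - {"rotation": [0, 0, 0], "offset": [0, 0, -2.5], "grip": 0.5}
    - {"rotation": [0, 0, 0], "offset": [0, 0, -3.2], "grip": 0.5}
    - {"rotation": [0, 0, 0], "offset": [0, 0, -3.2], "grip": 0.5}

```text
t: 4.03
eef_pos: [441.9, -320.0, 191.5]
ee_rot: [0.005, 0.402, 0.916, -0.002]
contact_force: [1.4, -0.7, -0.0]
gripper_width: 42.6
gripper_force: 0.0
```

```bash
python3 - <<'E'
from h import *
from bench import r
import cv2
s,y,t=yawy();print(s["t"],s["eef_pos"],y,t,s["gripper_width"],s["contact_force"])
d={n:r.snapshot(n) for n in("top","scene")};pickle.dump(d,open("s2.pkl","wb"))
f=lambda im,x,y,w,h,k:cv2.resize(im[y:y+h,x:x+w],None,fx=k,fy=k,interpolation=cv2.INTER_CUBIC)
cv2.imwrite("pics/c3.png",np.hstack([f(d["top"]["frame"],370,205,66,80,6),f(d["scene"]["frame"],365,175,66,80,6)])[:,:,::-1])
E
```

```text
4.0333 [ 441.92792729 -320.0297667   191.50745463] 42.59924720636622 0.6538651683274179 42.57406810797278 [ 1.41052691 -0.67195426 -0.00682102]
```

View pics/c3.png

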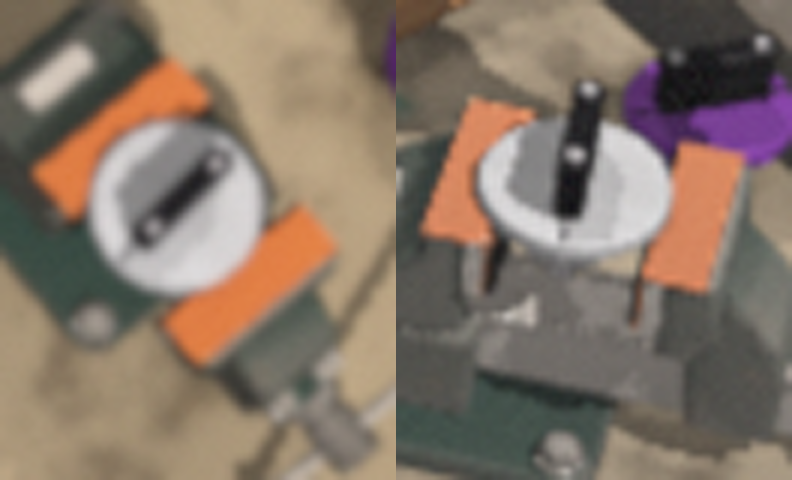

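The jaw is open by about a centimetre and the lid still lies flat: top flange centre about (399,239), bar studs at (406.5,231.8) and (395,243.3). Refining its pose now.

```bash
python3 - <<'E'
from h import *
import cv2
d=pickle.load(open("s2.pkl","rb"));T,S=d["top"],d["scene"];np.set_printoptions(precision=1,suppress=True)
for nm,s,c in(("top",T,(399,239)),("scene",S,(394.5,205.5))):
    hsv=cv2.cvtColor(s["frame"],cv2.COLOR_RGB2HSV);m=((hsv[...,1]<40)&(hsv[...,2]>140)).astype(np.uint8)
    z=np.zeros_like(m);cv2.circle(z,(int(c[0]),int(c[1])),19,1,-1);m&=z
    n,l,st,ce=cv2.connectedComponentsWithStats(m);k=1+st[1:,4].argmax()
    h=cv2.convexHull(np.vstack(cv2.findContours((l==k).astype(np.uint8),cv2.RETR_EXTERNAL,cv2.CHAIN_APPROX_NONE)[0]))
    W=np.array([onz(s,p,116.5)[:2] for p in h[:,0].astype(float)],np.float32);print(nm,st[k],cv2.minEnclosingCircle(W),cv2.fitEllipse(W))
o=lambda x,y,u,v:(x+(u+.5)/6-.5,y+(v+.5)/6-.5)
for s,a,b in((T,o(370,205,219,161),o(370,205,150,230)),(S,o(365,175,194,90),o(365,175,179,155))):
    p,q=onz(s,a,145),onz(s,b,145);v=p-q;print("bar",p,q,(p+q)/2,np.degrees(np.arctan2(v[1],v[0])))
for s,f in((T,(176.5,205.5)),(S,(178,184))): print("flange",onz(s,o(*((370,205) if s is T else (365,175)),*f),116.5))
E
```

```text
top [385 226  29  28 432] ((483.3612976074219, -183.14588928222656), 36.02979278564453) ((483.337646484375, -182.6072540283203), (68.95085906982422, 71.68431854248047), 22.071903228759766)
scene [379 195  32  24 399] ((480.3379211425781, -179.35861206054688), 38.8167610168457) ((482.2187805175781, -178.89390563964844), (69.16886901855469, 78.70149993896484), 58.42177963256836)
bar [ 498.3 -196.6  145. ] [ 469.8 -168.3  145. ] [ 484.1 -182.5  145. ] -44.79379638730861
bar [ 497.5 -193.4  145. ] [ 472.  -167.2  145. ] [ 484.7 -180.3  145. ] -45.8595428014777
flange [ 484.  -182.8  116.5]
flange [ 483.4 -178.6  116.5]
```

```bash
python3 - <<'E'
from h import *
s,y,t=yawy();print(s["eef_pos"],y);plan(s["eef_pos"],y,[(484.3,-181.3,175,44.5)])
E
```

```text
[ 439.65750946 -318.84940061  185.9415486 ] 42.586225471656796
offset [1.777 3.149 0.274] rot z -0.383
```

>>> carry_out:
  targets:
    - {"rotation": [0, 0, -0.1], "offset": [0.45, 0.8, 0.07], "grip": 0.5}
    - {"rotation": [0, 0, -0.2], "offset": [0.9, 1.6, 0.14], "grip": 0.5}
    - {"rotation": [0, 0, -0.3], "offset": [1.35, 2.4, 0.2], "grip": 0.5}
    - {"rotation": [0, 0, -0.38], "offset": [1.78, 3.15, 0.27], "grip": 0.5}
    - {"rotation": [0, 0, -0.38], "offset": [1.78, 3.15, 0.27], "grip": 0.5}

```text
t: 4.55
eef_pos: [484.8, -171.6, 172.0]
ee_rot: [-0.001, 0.382, 0.924, 0.002]
contact_force: [0.8, 0.5, -0.8]
gripper_width: 42.9
gripper_force: 0.0
```

>>> carry_out:
  targets:
    - {"rotation": [0, 0, 0], "offset": [0, 0, 0], "grip": 0.5}
    - {"rotation": [0, 0, 0], "offset": [0, 0, 0], "grip": 0.5}
    - {"rotation": [0, 0, 0], "offset": [0, 0, 0], "grip": 0.5}

```text
t: 4.8
eef_pos: [482.7, -181.7, 172.6]
ee_rot: [-0.001, 0.388, 0.922, -0.0]
contact_force: [-0.2, -0.7, -0.3]
gripper_width: 42.6
gripper_force: 0.0
```

```bash
python3 - <<'E'
from h import *
s,y,t=yawy();print(s["eef_pos"],y,t,s["joint_velocities"]);plan(s["eef_pos"],y,[(484.3,-181.3,121,44.5)])
E
```

```text
[ 482.72252183 -181.65169136  172.58807237] 44.390491689441724 0.07954135699415214 [ 0.0083282  -0.0003661   0.00104249 -0.00526385 -0.00244898  0.00162085
 -0.00306434]
offset [-0.021  0.034  1.29 ] rot z -0.022
```

>>> carry_out:
  targets:
    - {"rotation": [0, 0, 0], "offset": [-0.02, 0.03, 0.5], "grip": 0.5}
    - {"rotation": [0, 0, 0], "offset": [-0.02, 0.03, 1.0], "grip": 0.5}
    - {"rotation": [0, 0, 0], "offset": [-0.02, 0.03, 1.27], "grip": 0.5}
    - {"rotation": [0, 0, 0], "offset": [-0.02, 0.03, 1.27], "grip": 0.5}
    - {"rotation": [0, 0, 0], "offset": [-0.02, 0.03, 1.27], "grip": 0.5}

```text
t: 5.22
eef_pos: [484.4, -180.5, 122.2]
ee_rot: [-0.001, 0.387, 0.922, 0.0]
contact_force: [0.4, -0.4, -0.2]
gripper_width: 42.6
gripper_force: 0.0
```

>>> carry_out:
  targets:
    - {"rotation": [0, 0, 0], "offset": [0, 0, 0], "grip": 0.0}
    - {"rotation": [0, 0, 0], "offset": [0, 0, 0], "grip": 0.0}
    - {"rotation": [0, 0, 0], "offset": [0, 0, 0], "grip": 0.0}
    - {"rotation": [0, 0, 0], "offset": [0, 0, 0], "grip": 0.0}
    - {"rotation": [0, 0, 0], "offset": [0, 0, 0], "grip": 0.0}
  grip_force: 50

```text
t: 5.63
eef_pos: [485.5, -180.5, 123.8]
ee_rot: [0.001, 0.387, 0.922, -0.0]
contact_force: [-3.6, -0.0, 6.5]
gripper_width: 11.0
gripper_force: 49.6
```

>>> carry_out:
  targets:
    - {"rotation": [0, 0, 0], "offset": [0, 0, 0], "grip": 0.0}
    - {"rotation": [0, 0, 0], "offset": [0, 0, 0], "grip": 0.0}
  grip_force: 60

```text
t: 5.8
eef_pos: [485.5, -180.5, 123.8]
ee_rot: [0.001, 0.387, 0.922, -0.0]
contact_force: [-2.5, -0.9, 6.3]
gripper_width: 10.6
gripper_force: 59.8
```

>>> carry_out:
  targets:
    - {"rotation": [0, 0, 0], "offset": [0, 0, -0.2], "grip": 0.0}
    - {"rotation": [0, 0, 0], "offset": [0, 0, -0.5], "grip": 0.0}
    - {"rotation": [0, 0, 0], "offset": [0, 0, -1.0], "grip": 0.0}
    - {"rotation": [0, 0, 0], "offset": [0, 0, -1.5], "grip": 0.0}
    - {"rotation": [0, 0, 0], "offset": [0, 0, -1.75], "grip": 0.0}

```text
t: 6.22
eef_pos: [486.3, -179.6, 195.9]
ee_rot: [0.002, 0.386, 0.922, 0.0]
contact_force: [0.5, 0.1, -1.9]
gripper_width: 10.5
gripper_force: 58.9
```

>>> carry_out:
  targets:
    - {"rotation": [0, 0, 0], "offset": [0, 0, 0], "grip": 0.0}
    - {"rotation": [0, 0, 0], "offset": [0, 0, 0], "grip": 0.0}
    - {"rotation": [0, 0, 0], "offset": [0, 0, 0], "grip": 0.0}

```text
t: 6.47
eef_pos: [484.4, -179.6, 191.5]
ee_rot: [-0.001, 0.386, 0.922, 0.0]
contact_force: [-0.2, 0.3, -2.5]
gripper_width: 10.7
gripper_force: 58.9
```

```bash
python3 - <<'E'
from h import *
s,y,t=yawy();print(s["eef_pos"],y,t,s["gripper_width"],s["contact_force"]);plan(s["eef_pos"],y,[(523,-50,195,y+11),(580.5,105.9,195,66.3)])
E
```

```text
[ 484.42628947 -179.57684099  191.52774385] 44.53623877035654 0.08501642039015667 10.743304520461127 [-0.17791801  0.34713247 -2.50683011]
offset [ 1.633  2.959 -0.087] rot z -2.2
offset [ 1.02   4.027 -0.   ] rot z -2.153
```

>>> carry_out:
  targets:
    - {"rotation": [0, 0, -0.44], "offset": [0.33, 0.6, -0.02], "grip": 0.0}
    - {"rotation": [0, 0, -0.88], "offset": [0.66, 1.2, -0.04], "grip": 0.0}
    - {"rotation": [0, 0, -1.32], "offset": [0.98, 1.78, -0.06], "grip": 0.0}
    - {"rotation": [0, 0, -1.76], "offset": [1.31, 2.37, -0.08], "grip": 0.0}
    - {"rotation": [0, 0, -2.2], "offset": [1.63, 2.96, -0.09], "grip": 0.0}

```text
t: 6.88
eef_pos: [523.1, -49.0, 194.8]
ee_rot: [-0.001, 0.295, 0.955, -0.0]
contact_force: [0.9, 0.8, -1.9]
gripper_width: 10.4
gripper_force: 58.8
```

>>> carry_out:
  targets:
    - {"rotation": [0, 0, -0.43], "offset": [0.2, 0.8, 0], "grip": 0.0}
    - {"rotation": [0, 0, -0.86], "offset": [0.41, 1.61, 0], "grip": 0.0}
    - {"rotation": [0, 0, -1.29], "offset": [0.61, 2.42, 0], "grip": 0.0}
    - {"rotation": [0, 0, -1.72], "offset": [0.82, 3.22, 0], "grip": 0.0}
    - {"rotation": [0, 0, -2.15], "offset": [1.02, 4.03, 0], "grip": 0.0}

```text
t: 7.3
eef_pos: [580.9, 106.9, 194.5]
ee_rot: [-0.001, 0.205, 0.979, -0.0]
contact_force: [-0.1, -0.8, -2.7]
gripper_width: 10.8
gripper_force: 58.9
```

>>> carry_out:
  targets:
    - {"rotation": [0, 0, 0], "offset": [0, 0, 0], "grip": 0.0}
    - {"rotation": [0, 0, 0], "offset": [0, 0, 0], "grip": 0.0}
    - {"rotation": [0, 0, 0], "offset": [0, 0, 0], "grip": 0.0}
    - {"rotation": [0, 0, 0], "offset": [0, 0, 0], "grip": 0.0}
    - {"rotation": [0, 0, 0], "offset": [0, 0, 0], "grip": 0.0}

```text
t: 7.72
eef_pos: [581.2, 103.9, 195.7]
ee_rot: [-0.0, 0.207, 0.978, -0.0]
contact_force: [-0.3, -0.4, -2.4]
gripper_width: 10.4
gripper_force: 59.2
```

```bash
python3 - <<'E'
from h import *
from bench import r
import cv2
s,y,t=yawy();print(s["t"],s["eef_pos"],y,t,s["gripper_width"],s["contact_force"],s["qpos"])
d={n:r.snapshot(n) for n in("top","scene")};pickle.dump(d,open("s3.pkl","wb"))
f=lambda im,x,y,w,h,k:cv2.resize(im[y:y+h,x:x+w],None,fx=k,fy=k,interpolation=cv2.INTER_CUBIC)
cv2.imwrite("pics/c4.png",np.hstack([f(d["top"]["frame"],245,160,80,80,5),f(d["scene"]["frame"],220,165,80,120,5)[:400]])[:,:,::-1])
for n in d: print(n,proj(d[n],s["eef_pos"]),proj(d[n],(580.5,105.9,118)))
E
```

```text
7.7167 [581.19149365 103.92767654 195.6862033 ] 66.13534399657496 0.062446070682454405 10.385506319341262 [-0.27659136 -0.40239543 -2.44858428] [ 0.30676076  0.41738274 -0.7200117   1.49827583  0.2793112   1.33174224
  0.7171424 ]
top [282.18879078 193.06005304] [283.44932943 199.96698435]
scene [257.16704845 199.15630354] [259.61241533 226.96689841]
```

View pics/c4.png

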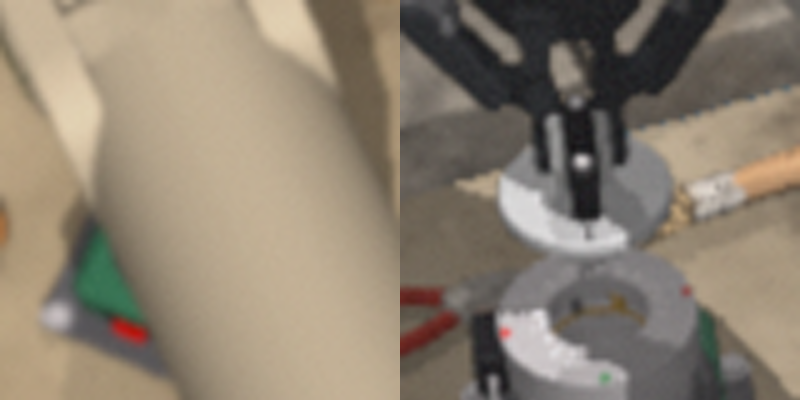

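The lid is held level above the collar: scene flange spans u≈239.6–274.4, near lug line at about (257.6,211.5), with the near green dot at (261,240). Checking how the lid sits in the grip.

```bash
python3 - <<'E'
from h import *
import cv2
d=pickle.load(open("s3.pkl","rb"));S=d["scene"];np.set_printoptions(precision=1,suppress=True)
x,y=581.2,103.9
a=np.linspace(0,2*np.pi,181)
for z in(188.4,179.9):
    P=np.array([proj(S,(x+36*np.cos(t),y+36*np.sin(t),z)) for t in a]);print(z,P.min(0),P.max(0))
for rr in (26,31,36):print("line",proj(S,(x+rr*np.cos(np.radians(156.2)),y+rr*np.sin(np.radians(156.2)),188.4)))
# bar: dir 156.2, ends 25, top z 188.4+27.5
for rr in(-25,25):print("bar end top",proj(S,(x+rr*np.cos(np.radians(156.2)),y+rr*np.sin(np.radians(156.2)),215.9)),"bottom",proj(S,(x+rr*np.cos(np.radians(156.2)),y+rr*np.sin(np.radians(156.2)),188.4)))
im=S["frame"]
print(im[205,232:282].mean(1).astype(int));print(im[200,232:282].mean(1).astype(int))
print(im[196:222,250].mean(1).astype(int)); print(im[196:222,262].mean(1).astype(int))
cv2.imwrite("pics/c5.png",cv2.resize(im[165:265,225:305],None,fx=6,fy=6,interpolation=cv2.INTER_NEAREST)[:,:,::-1])
E
```

```text
188.4 [239.7 190.2] [275.2 214. ]
179.9 [240.2 193.3] [275.4 217. ]
line [258.3 210.4]
line [258.5 212.1]
line [258.7 213.8]
bar end top [255.5 183.6] bottom [256.7 193.8]
bar end top [257.1 199.9] bottom [258.3 210.1]
[ 98 100 101 100 102 102 104 126 194 217 216 215 214 215 215 214 170 140
 119 109 109 109  73  32  28  33  29  40  94 110 111 110 111 110 113 112
 126 137 135 136 131 110 106 119 127 131 119 143 169 183]
[ 84  85  93 124 136 140 151 150 177 161 143 135 133 137 136 127 121 122
 127 114 100  68  34  40  41  42  32  41  88 100 108 124 134 131 134 132
 132 133 132 132 130 127 138 159 164 164 165 163 161 156]
[124 125 110 106 127 136 136 135 126 119 126 168 191 191 196 199 214 200
 158 137 131 127 127 126 126 133]
[ 68  72  95 111 108 105 108 109 110 111 110 108 114 137 177 194 214 212
 181 146 123 125 127 125 114 103]
```

View pics/c5.png

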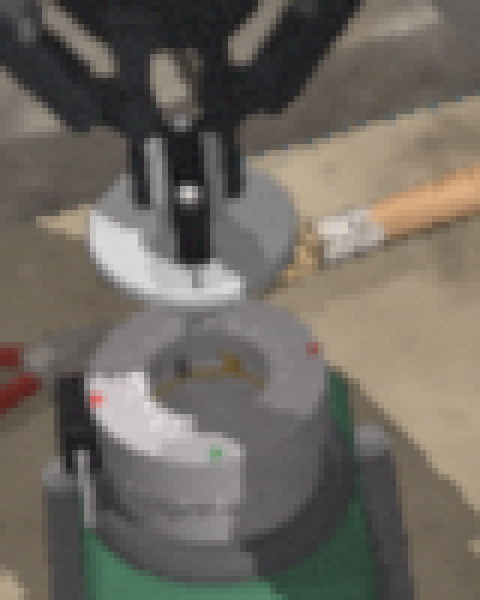

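The lid agrees with the TCP prediction to within about 1–2 mm and is aligned. Centring over the collar and going down.

```bash
python3 - <<'E'
from h import *
s,y,t=yawy();print(s["eef_pos"],y);plan(s["eef_pos"],y,[(580.5,105.6,160,66.3)])
E
```

```text
[581.28661944 104.33610804 196.06527168] 66.16416556646978
offset [0.031 0.021 0.902] rot z -0.027
```

>>> carry_out:
  targets:
    - {"rotation": [0, 0, -0.03], "offset": [0.03, 0.02, 0.3], "grip": 0.0}
    - {"rotation": [0, 0, -0.03], "offset": [0.03, 0.02, 0.6], "grip": 0.0}
    - {"rotation": [0, 0, -0.03], "offset": [0.03, 0.02, 0.9], "grip": 0.0}
    - {"rotation": [0, 0, -0.03], "offset": [0.03, 0.02, 0.9], "grip": 0.0}
    - {"rotation": [0, 0, -0.03], "offset": [0.03, 0.02, 0.9], "grip": 0.0}

```text
t: 8.23
eef_pos: [579.6, 106.5, 158.5]
ee_rot: [-0.001, 0.204, 0.979, -0.0]
contact_force: [-0.1, -0.3, -2.2]
gripper_width: 10.7
gripper_force: 59.1
```

>>> carry_out:
  targets:
    - {"rotation": [0, 0, 0], "offset": [0, 0, 0.06], "grip": 0.0}
    - {"rotation": [0, 0, 0], "offset": [0, 0, 0.12], "grip": 0.0}
    - {"rotation": [0, 0, 0], "offset": [0, 0, 0.18], "grip": 0.0}
    - {"rotation": [0, 0, 0], "offset": [0, 0, 0.18], "grip": 0.0}

```text
t: 8.57
eef_pos: [580.4, 106.9, 152.7]
ee_rot: [-0.0, 0.204, 0.979, -0.0]
contact_force: [0.4, 0.1, -3.0]
gripper_width: 10.9
gripper_force: 59.1
```

```bash
python3 - <<'E'
from h import *
s,y,t=yawy();print(s["t"],s["eef_pos"],y,t,s["contact_force"],s["ft_torque"],s["joint_velocities"])
E
```

```text
8.5667 [580.42647873 106.88567142 152.65230425] 66.4322977227175 0.010850969324506446 [ 0.43105798  0.09399882 -3.02454092] [0.02355632 0.0112902  0.04133578] [ 0.00275506 -0.0043894  -0.00017918 -0.00551059 -0.00358919  0.00952669
  0.00150805]
```

>>> carry_out:
  targets:
    - {"rotation": [0, 0, 0], "offset": [0, -0.02, 0.08], "grip": 0.0}
    - {"rotation": [0, 0, 0], "offset": [0, -0.02, 0.16], "grip": 0.0}
    - {"rotation": [0, 0, 0], "offset": [0, -0.02, 0.2], "grip": 0.0}
    - {"rotation": [0, 0, 0], "offset": [0, -0.02, 0.2], "grip": 0.0}

```text
t: 8.9
eef_pos: [580.0, 106.0, 144.4]
ee_rot: [-0.0, 0.204, 0.979, -0.0]
contact_force: [0.5, -0.1, -3.2]
gripper_width: 10.9
gripper_force: 59.3
```

>>> carry_out:
  targets:
    - {"rotation": [0, 0, 0], "offset": [0, 0, 0.08], "grip": 0.0}
    - {"rotation": [0, 0, 0], "offset": [0, 0, 0.16], "grip": 0.0}
    - {"rotation": [0, 0, 0], "offset": [0, 0, 0.2], "grip": 0.0}
    - {"rotation": [0, 0, 0], "offset": [0, 0, 0.2], "grip": 0.0}

```text
t: 9.23
eef_pos: [580.0, 106.1, 136.4]
ee_rot: [-0.0, 0.204, 0.979, -0.0]
contact_force: [-0.3, -0.3, -3.1]
gripper_width: 10.6
gripper_force: 59.3
```

>>> carry_out:
  targets:
    - {"rotation": [0, 0, 0], "offset": [0, 0, 0.05], "grip": 0.0}
    - {"rotation": [0, 0, 0], "offset": [0, 0, 0.08], "grip": 0.0}
    - {"rotation": [0, 0, 0], "offset": [0, 0, 0.08], "grip": 0.0}

```text
t: 9.48
eef_pos: [580.1, 106.3, 133.9]
ee_rot: [-0.0, 0.204, 0.979, 0.0]
contact_force: [-2.9, 0.3, 0.5]
gripper_width: 10.8
gripper_force: 59.5
```

>>> carry_out:
  targets:
    - {"rotation": [0, 0, 0], "offset": [0, 0, 0.03], "grip": 0.0}
    - {"rotation": [0, 0, 0], "offset": [0, 0, 0.03], "grip": 0.0}
    - {"rotation": [0, 0, 0], "offset": [0, 0, 0.03], "grip": 0.0}

```text
t: 9.73
eef_pos: [580.1, 106.3, 133.9]
ee_rot: [0.0, 0.204, 0.979, -0.0]
contact_force: [-7.1, -1.0, 9.6]
gripper_width: 10.5
gripper_force: 60.9
```

>>> carry_out:
  targets:
    - {"rotation": [0, 0, 0.8], "offset": [0, 0, -0.01], "grip": 0.0}
    - {"rotation": [0, 0, 1.6], "offset": [0, 0, -0.02], "grip": 0.0}
    - {"rotation": [0, 0, 2.4], "offset": [0, 0, -0.02], "grip": 0.0}
    - {"rotation": [0, 0, 3.2], "offset": [0, 0, -0.02], "grip": 0.0}
    - {"rotation": [0, 0, 4.0], "offset": [0, 0, -0.02], "grip": 0.0}
  grip_force: 80

```text
t: 10.15
eef_pos: [580.3, 106.6, 134.0]
ee_rot: [0.0, 0.372, 0.928, 0.0]
contact_force: [-2.7, 0.1, 2.7]
gripper_width: 10.4
gripper_force: 78.5
```

```bash
python3 - <<'E'
from h import *
s,y,t=yawy();print(s["t"],s["eef_pos"],y,t,s["contact_force"],s["ft_torque"],s["gripper_width"])
E
```

```text
10.15 [580.27474989 106.63469643 133.95709672] 46.2737945949414 0.044185626147229075 [-2.69798325  0.07716053  2.71041729] [-0.03306869  0.68293397  0.13915123] 10.439222237773008
```

>>> carry_out:
  targets:
    - {"rotation": [0, 0, 0.8], "offset": [0, 0, 0], "grip": 0.0}
    - {"rotation": [0, 0, 1.6], "offset": [0, 0, 0], "grip": 0.0}
    - {"rotation": [0, 0, 2.4], "offset": [0, 0, 0], "grip": 0.0}
    - {"rotation": [0, 0, 3.2], "offset": [0, 0, 0], "grip": 0.0}
    - {"rotation": [0, 0, 4.0], "offset": [0, 0, 0], "grip": 0.0}

```text
t: 10.57
eef_pos: [580.2, 106.4, 134.0]
ee_rot: [0.0, 0.528, 0.849, 0.0]
contact_force: [-3.6, -0.7, 3.1]
gripper_width: 10.0
gripper_force: 78.5
```

>>> carry_out:
  targets:
    - {"rotation": [0, 0, 0], "offset": [0, 0, 0], "grip": 0.0}
    - {"rotation": [0, 0, 0], "offset": [0, 0, 0], "grip": 0.0}
    - {"rotation": [0, 0, 0], "offset": [0, 0, 0], "grip": 0.0}
    - {"rotation": [0, 0, 0], "offset": [0, 0, 0], "grip": 0.0}

```text
t: 10.9
eef_pos: [580.3, 106.3, 133.9]
ee_rot: [0.0, 0.526, 0.851, 0.0]
contact_force: [-5.1, -0.7, 6.0]
gripper_width: 9.9
gripper_force: 78.9
```

```bash
python3 - <<'E'
from h import *
from bench import r
import cv2
s,y,t=yawy();print(s["t"],s["eef_pos"],y,t,s["contact_force"],s["ft_torque"],s["gripper_width"])
d={n:r.snapshot(n) for n in("top","scene")}
cv2.imwrite("pics/c6.png",np.hstack([cv2.resize(d["scene"]["frame"][180:270,220:310],None,fx=5,fy=5,interpolation=cv2.INTER_CUBIC),cv2.resize(d["scene"]["frame"][160:460,80:310],(345,450))])[:,:,::-1])
E
```

```text
10.9 [580.30323724 106.2964345  133.9421462 ] 26.58412396325702 0.03256991711350079 [-5.12043389 -0.74802256  6.03391264] [-0.22081347  1.02063117  0.01888642] 9.89428890549697
```

View pics/c6.png

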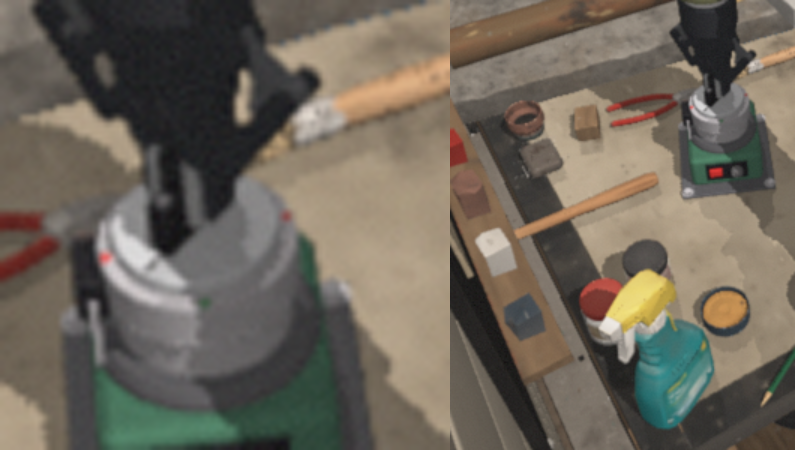

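The lid sits flat in the collar. Its lug line, at crop (155,265), lies half-way between the red dot (105,258) and the green dot (205,300). The hammer and jar are unmoved, and the tool has turned 39.7° from loading. Handing in.

```bash
python3 -c "
from bench import r
print(r.job_done())"
```

```text
the job is handed in; nothing more can be done
None
```

The lid is seated flat in the mill collar, turned about 40° clockwise (0.69 rad) to half-way and still gripped there; the hammer and jar look unmoved, and the job is handed in, with no verdict returned.

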